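# Put the seasonings back in their caddy by kind

## Task

Put away the seasonings left out on the worktop: stand the loose spice jar, the loose salt shaker and the loose dropper bottle each on the floor of the caddy bay that already holds one of its own kind. The jar of preserve is too wide for the caddy: stand it in the middle of the round wooden coaster. They are glass, so set each one down gently, and knock nothing over; the ones already in the caddy stay standing in their bays.

Things in the scene. Friction and masses are not known exactly. Their poses are not given: they have to be found in the camera images.
- caddy: Fixed low wooden tray, 166 x 212 mm. Origin: centre of its underside; x along its three equal bays, y across them. Bays 150 mm long (x -75 to 75), 62 mm wide, centred at y = -67, 0, +67 mm; inner floor 8 mm up. Dividers 5 mm thick, top at 36 mm; front and back (x) walls 8 mm thick, 42 mm high; end (y) walls with hand-holds 8 mm thick, 56 mm high.
- stored_spice_jar: Glass spice jar with a dark cap as wide as the jar: upright cylinder 41 mm in diameter, 105 mm tall, cap 84 to 105 mm up, 110 g. Origin: centre of its underside; z up along the jar, its turn about z means nothing. The stored one: stands in a bay of the caddy, near one end; bay and end change.
- stored_shaker: Salt shaker, clear glass body with a grey metal dome for a top: body 44 mm in diameter up to 66 mm, dome 34 mm in diameter from 66 to 90 mm, 90 mm tall in all, 100 g. Origin: centre of its underside; z up, turn means nothing. The stored one: stands in a bay of the caddy, near one end; bay and end change.
- stored_dropper: Small amber dropper bottle: body 33 mm in diameter up to 62 mm, brown collar 24 mm in diameter from 62 to 77 mm, tapering black rubber bulb about 12 mm wide from 77 to 102 mm, 70 g. Grip it at the collar. Origin: centre of its underside; z up, turn means nothing. The stored one: stands in a bay of the caddy, near one end; bay and end change.
- loose_spice_jar: Glass spice jar with a dark cap as wide as the jar: upright cylinder 41 mm in diameter, 105 mm tall, cap 84 to 105 mm up, 110 g. Origin: centre of its underside; z up along the jar, its turn about z means nothing. The loose one, left out on the worktop.
- loose_shaker: Salt shaker, clear glass body with a grey metal dome for a top: body 44 mm in diameter up to 66 mm, dome 34 mm in diameter from 66 to 90 mm, 90 mm tall in all, 100 g. Origin: centre of its underside; z up, turn means nothing. The loose one, left out on the worktop.
- loose_dropper: Small amber dropper bottle: body 33 mm in diameter up to 62 mm, brown collar 24 mm in diameter from 62 to 77 mm, tapering black rubber bulb about 12 mm wide from 77 to 102 mm, 70 g. Grip it at the collar. Origin: centre of its underside; z up, turn means nothing. The loose one, left out on the worktop.
- preserve_jar: Jar of fruit preserve with a yellow screw lid: 71 mm at its widest, lid 66 mm in diameter from 99 to 110 mm up, just below it the glass is up to 68 mm wide; 110 mm tall, 450 g, loose on the worktop. Origin: centre of its underside; z up, turn means nothing.
- coaster: Round flat wooden coaster lying on the worktop and fixed to it, 103 mm in diameter, top 12 mm above the worktop. Origin: centre of its underside; z up.
Things that resemble listed ones, but are neither listed nor needed, are in the scene too. What is shaped like the stored_dropper but green is not meant.

How it is judged (in metres and radians):
At the end, for the whole second after the job is handed in: Each loose small thing stands in the bay of the stored one of its kind (centre in the bay, base within 5 mm of the floor, upright within 0.1 rad, at rest); the stored ones stand so too; the preserve jar stands upright, at rest, on the coaster, centre within 18 mm of its middle (((y of loose_spice_jar in the frame of caddy between -0.098 and -0.036 m and y of stored_spice_jar in the frame of caddy between -0.098 and -0.036 m) or (y of loose_spice_jar in the frame of caddy between -0.031 and 0.031 m and y of stored_spice_jar in the frame of caddy between -0.031 and 0.031 m) or (y of loose_spice_jar in the frame of caddy between 0.036 and 0.098 m and y of stored_spice_jar in the frame of caddy between 0.036 and 0.098 m)) and x of loose_spice_jar in the frame of caddy between -0.075 and 0.075 m and z of loose_spice_jar in the frame of caddy between 0.004 and 0.013 m and angle between each of loose_spice_jar, stored_spice_jar, loose_shaker, stored_shaker, loose_dropper, stored_dropper, preserve_jar's own z axis and vertical below 0.1 rad and linear speed of each of loose_spice_jar, stored_spice_jar, loose_shaker, stored_shaker, loose_dropper, stored_dropper, preserve_jar below 0.02 m/s and x of stored_spice_jar in the frame of caddy between -0.075 and 0.075 m and z of stored_spice_jar in the frame of caddy between 0.004 and 0.013 m and ((y of loose_shaker in the frame of caddy between -0.098 and -0.036 m and y of stored_shaker in the frame of caddy between -0.098 and -0.036 m) or (y of loose_shaker in the frame of caddy between -0.031 and 0.031 m and y of stored_shaker in the frame of caddy between -0.031 and 0.031 m) or (y of loose_shaker in the frame of caddy between 0.036 and 0.098 m and y of stored_shaker in the frame of caddy between 0.036 and 0.098 m)) and x of loose_shaker in the frame of caddy between -0.075 and 0.075 m and z of loose_shaker in the frame of caddy between 0.004 and 0.013 m and x of stored_shaker in the frame of caddy between -0.075 and 0.075 m and z of stored_shaker in the frame of caddy between 0.004 and 0.013 m and ((y of loose_dropper in the frame of caddy between -0.098 and -0.036 m and y of stored_dropper in the frame of caddy between -0.098 and -0.036 m) or (y of loose_dropper in the frame of caddy between -0.031 and 0.031 m and y of stored_dropper in the frame of caddy between -0.031 and 0.031 m) or (y of loose_dropper in the frame of caddy between 0.036 and 0.098 m and y of stored_dropper in the frame of caddy between 0.036 and 0.098 m)) and x of loose_dropper in the frame of caddy between -0.075 and 0.075 m and z of loose_dropper in the frame of caddy between 0.004 and 0.013 m and x of stored_dropper in the frame of caddy between -0.075 and 0.075 m and z of stored_dropper in the frame of caddy between 0.004 and 0.013 m and horizontal distance between preserve_jar and coaster below 0.018 m and height (world z) of preserve_jar between 0.007 and 0.017 m); the robot touches nothing.
It fails at once if one of the glass things is knocked over (leans more than 0.5 rad) (angle between any of loose_spice_jar, loose_shaker, loose_dropper, preserve_jar, stored_spice_jar, stored_shaker, stored_dropper's own z axis and vertical above 0.5 rad).
It fails at once if a glass thing is banged down (over 60 N on the caddy or the coaster) (contact force between any of loose_spice_jar, loose_shaker, loose_dropper and caddy above 60 N or contact force between preserve_jar and coaster above 60 N).
It fails at once if a glass thing is dropped more than about 2 cm or flung (over 0.6 m/s while the fingers do not touch it) ((linear speed of loose_spice_jar above 0.6 m/s and contact force between the fingers and loose_spice_jar below 0.1 N) or (linear speed of loose_shaker above 0.6 m/s and contact force between the fingers and loose_shaker below 0.1 N) or (linear speed of loose_dropper above 0.6 m/s and contact force between the fingers and loose_dropper below 0.1 N) or (linear speed of preserve_jar above 0.6 m/s and contact force between the fingers and preserve_jar below 0.1 N) or (linear speed of stored_spice_jar above 0.6 m/s and contact force between the fingers and stored_spice_jar below 0.1 N) or (linear speed of stored_shaker above 0.6 m/s and contact force between the fingers and stored_shaker below 0.1 N) or (linear speed of stored_dropper above 0.6 m/s and contact force between the fingers and stored_dropper below 0.1 N)).
It also fails if it takes over 109 s, if anything falls off the work surface, if the arm or the gripper's body presses on something with over 40 N, if the wrist force passes 120 N, or if a joint passes its speed limit or range.

## Robot

A 6-joint arm with a two-finger parallel gripper is mounted at the origin on a cart in front of the work surface, level with it; the furniture and walls round the work are solid. World frame = base frame: x ahead of the robot, y to its left, z up, the work surface at z = 0. Lengths are in m, angles in degrees, forces in N, time in s.
With the tool pointing down it reaches from about 0.375 to 0.9 m from the base axis. Payload 3.1 kg.
Tool frame: the origin (TCP) lies on the centre line of the jaws, within the pads' length; the fingertips stand 17 mm ahead of it and the grasp point (between the pads) lies 2 mm behind it; z points along the fingers, y is the line along which they close (so a half turn about z gives the same grasp; the last joint's range is limited). The gripper opens to 87 mm and grips with 3 to 60 N. Pads are 19 mm wide; open, the fingers measure 117 mm over their backs; the gripper's body (75 mm by 190 mm) begins 51 mm behind the grasp point.
Start: joints at [55.033, 30.224, 82.088, -0, 67.689, -10.227], TCP at [0.262, 0.568, 0.24] pointing down, gripper open.
Joint ranges: [-176.69, 176.69], [-43.24, 126.21], [12.49, 139.97], [-82, 262], [0, 151.66], [-163.58, 163.58]. Speed limits (degrees/s): [159.86, 159.86, 180, 180, 180, 180].

## Interface

Orientations are given as a 3x3 rotation matrix whose columns are the frame's x, y, z axes.
In Python, from rig import bot, imaging, finder gives the robot as it stands. The module is installed in compiled form; this text tells all that it offers.
- The arm moves only by the tool play_rows, never from a script. Its argument "motion" is a list that holds one entry, the list of rows, each a list of 6 numbers: the shift along the tool's x, y, z in a scale on which 1.0 is 50 cm, then the turn, a rotation vector about the tool's x, y, z in a scale on which 1.0 is 90 degrees. In form: [[[dx, dy, dz, wx, wy, wz], ...]]. A call has 1 to 8 rows; each row is the pose to reach, as a shift and turn from the pose commanded when the call began, along the tool's axes at that moment; what a row does not reach only later rows make up. A row lasts 1/12 s, in which the tool goes at most 41.7 mm and 7.16 degrees, less where a joint would pass 70% of its speed; a pose out of reach is approached as far as the arm can. Shift and turn numbers lie between -1 and 1, and a call with a number outside is refused. A call with a gripper value outside its range is refused whole. "fingers" is the finger opening in m, from 0 to 0.087, set as the call begins (left out, the last holds). The fingers move at their own pace and stop on an object; the grip force is fixed at half the most. Time passes only in rows, so rows that repeat a pose let the fingers close. It gives the time, the measured TCP pose, the force, the opening and the grip force at its end, in the units of the state.
- bot.read_state(): the state, without advancing time (a new reading comes with each control period).
- imaging.capture(name): name is "scene" or "top" or "wrist"; returns a dict with "frame" (400x640x3 uint8, red, green, blue), "camera_matrix" (3x3 intrinsics, pixels), "R" (3x3) and "t" (3): a world point X has camera coordinates R X + t. Camera axes: x right, y down, z forward; pixel columns grow to the right and rows downward; lengths in m; the calibration is good to about 2 mm. A picture is of the moment at which its call begins. There is no depth.
- bot.hand_in(): hands the job in; it is judged then, once.
Trained networks look in the newest picture that a camera, given by its name, has taken for a name from the list of things; names that differ only in an ending like _2 or _b are one class to them, and where a whole thing is asked for, a point or a joint stands for the part that bears it (a point fixed in the world has none). Each returns a list of dicts, best first, with "confidence" (0 to 1); they miss things now and then, are a little off and sometimes report something else, mostly with a low value. They report only what shows in the picture. A call takes as long as a camera call. They do not tell look-alikes from the thing itself.
- finder.recognise(camera, name): "at" ([x, y, z] in m, in world coordinates, good to about 4 mm: the middle of the surface that is visible of it).
- finder.outline_of(camera, name): "pixels" (400x640 bool, what is visible of it).
The state is a dict: "time_s": time; "joint_positions": joint angles; "qvel": joint speeds; "tau": joint torques, N m; "position": TCP position; "tcp_rot": TCP orientation; "force": force on the tool from outside, world axes, zero at the start; "moment": the same for the moment, N m; "opening": opening from 0.0 (shut) to 1.0 (fully open); "grasp_force": force on a finger pad.
Only numpy, scipy, OpenCV 4.12 (cv2) and the standard library are available. Lean on these libraries where they do the work, as an engineer would, in place of code of your own. Each camera call takes 0.05 s, during which the arm holds its last target. There are 200 camera calls.

## Working session

There is one attempt and no reset: what is moved stays moved. The work goes in short steps, Python scripts to look and compute and a tool call to move; the robot and the scene stay as the last step left them, time stands still between calls to the robot, and variables do not carry over. Pictures are saved under pics/ and viewed, at most 14 in all, crops included, and the job is handed in when it is done.

Besides the shell and the picture viewer there is one more tool, called after "Request:" as name(argument=value, ...) on one line, values as JSON. play_rows: Moves the arm, as the interface text tells. Its arguments: {"type":"object","properties":{"motion":{"type":"array"},"fingers":{"type":"number"}},"required":["motion"]}

```bash
mkdir -p pics; python3 - <<'E'
from rig import bot, imaging, finder
import cv2, numpy as np
s=bot.read_state(); print(s['time_s'],s['position'],np.round(s['tcp_rot'],3).tolist(),s['opening'])
for c in ['scene','top']:
    p=imaging.capture(c); cv2.imwrite(f'pics/{c}0.png',p['frame'][:,:,::-1])
    print(c,np.round(p['camera_matrix'],1).tolist(),np.round(p['R'],3).tolist(),np.round(p['t'],3).tolist())
    for n in ['caddy','coaster','loose_spice_jar','loose_shaker','loose_dropper','preserve_jar','stored_spice_jar','stored_shaker','stored_dropper']:
        print(n,[(np.round(d['at'],3).tolist(),round(d['confidence'],2)) for d in finder.recognise(c,n)])
E
```

```text
0.0 [0.26115928 0.56705763 0.23857391] [[-0.908, 0.419, -0.001], [0.419, 0.908, -0.002], [0.0, -0.002, -1.0]] 1.0031382053467301
scene [[368.6, 0.0, 322.2], [0.0, 368.6, 195.8], [0.0, 0.0, 1.0]] [[0.833, -0.553, -0.01], [-0.351, -0.514, -0.783], [0.428, 0.656, -0.622]] [-0.329, 0.193, 0.801]
caddy [([0.45, -0.182, 0.024], 0.89), ([0.49, -0.234, 0.087], 0.52)]
coaster [([0.456, 0.025, 0.014], 0.84), ([0.495, -0.094, 0.06], 0.64), ([0.407, 0.139, 0.066], 0.33)]
loose_spice_jar [([0.404, 0.141, 0.063], 0.72)]
loose_shaker [([0.521, 0.159, 0.047], 0.6)]
loose_dropper [([0.367, 0.296, 0.042], 0.67)]
preserve_jar [([0.507, 0.264, 0.075], 0.69)]
stored_spice_jar [([0.491, -0.236, 0.081], 0.9)]
stored_shaker [([0.404, -0.18, 0.062], 0.59)]
stored_dropper [([0.497, -0.1, 0.062], 0.84), ([0.308, -0.31, 0.056], 0.65)]
top [[381.9, 0.0, 317.1], [0.0, 381.9, 195.2], [0.0, 0.0, 1.0]] [[0.018, -1.0, 0.019], [-0.994, -0.02, -0.11], [0.111, -0.017, -0.994]] [-0.016, 0.427, 1.087]
caddy [([0.459, -0.165, 0.005], 0.6)]
coaster [([0.452, 0.029, 0.01], 0.92)]
loose_spice_jar [([0.408, 0.15, 0.106], 0.74), ([0.458, -0.164, 0.004], 0.54)]
loose_shaker [([0.525, 0.168, 0.077], 0.46)]
loose_dropper [([0.371, 0.295, 0.058], 0.75)]
preserve_jar [([0.515, 0.282, 0.109], 0.98)]
stored_spice_jar [([0.498, -0.225, 0.113], 0.6)]
stored_shaker [([0.41, -0.164, 0.092], 0.59), ([0.456, 0.029, 0.011], 0.22)]
stored_dropper [([0.495, -0.09, 0.069], 0.62), ([0.308, -0.287, 0.06], 0.52)]
```

View pics/scene0.png

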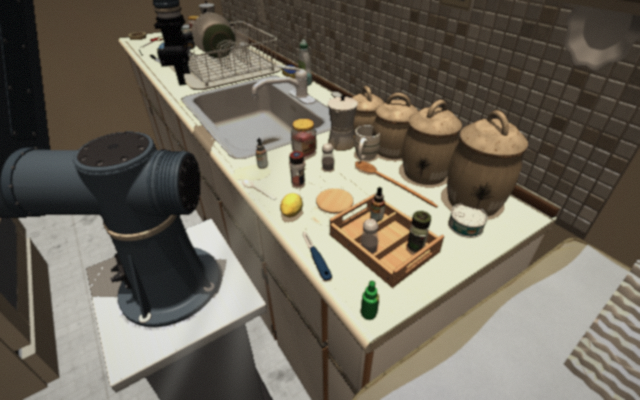

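View pics/top0.png

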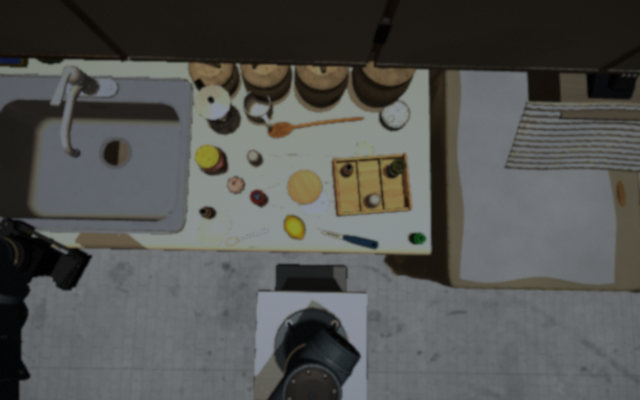

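The scene view shows the loose dropper (261,152), spice jar (297,168), shaker (328,155) and preserve jar (303,137). It also shows the coaster (335,200), the caddy (385,238) and a green decoy (370,300). In the top view the caddy is at (372,185), and the pinkish thing at (236,184) is unclear, so I'll zoom in and measure.

```bash
cat > h.py <<'E'
from rig import bot, imaging, finder
import cv2, numpy as np
def ray(p,u,v,z):
    K,R,t=p['camera_matrix'],np.array(p['R']),np.array(p['t'])
    d=R.T@np.linalg.solve(K,[u,v,1.]); c=-R.T@t
    return c+d*(z-c[2])/d[2]
def proj(p,X):
    q=(np.array(p['R'])@np.atleast_2d(X).T).T+p['t']; q=q@np.array(p['camera_matrix']).T
    return q[:,:2]/q[:,2:]
def cyl(p,x,y,prof):
    """silhouette of a stack of discs [(z,r)..]"""
    a=np.linspace(0,2*np.pi,40); m=np.zeros((400,640),np.uint8)
    for (z0,r0),(z1,r1) in zip(prof[:-1],prof[1:]):
        P=np.vstack([np.c_[x+r*np.cos(a),y+r*np.sin(a),0*a+z] for z,r in((z0,r0),(z1,r1))])
        h=cv2.convexHull(np.round(proj(p,P)*16).astype(np.int32)); cv2.fillPoly(m,[h],1,shift=4)
    return m>0
E
python3 - <<'E'
from h import *
ps={c:imaging.capture(c) for c in('top','scene')}
a=ps['top']['frame'][140:230,180:440]; b=ps['scene']['frame'][115:295,230:450]
A=cv2.resize(a,(780,270),interpolation=cv2.INTER_CUBIC); A=np.clip(A*1.8,0,255).astype(np.uint8)
B=cv2.resize(b,(396,324),interpolation=cv2.INTER_CUBIC); C=np.zeros((594,780,3),np.uint8); C[:270]=A; C[270:,:396]=B
cv2.imwrite('pics/zoom.png',C[:,:,::-1])
for n in ['caddy','coaster','loose_spice_jar','loose_shaker','loose_dropper','preserve_jar','stored_spice_jar','stored_shaker','stored_dropper']:
  for c,p in ps.items():
    for d in finder.outline_of(c,n)[:2]:
        m=d['pixels']; v,u=np.nonzero(m); r=cv2.minAreaRect(np.c_[u,v].astype(np.float32))
        print(n,c,round(d['confidence'],2),m.sum(),'med',u.mean().round(1),v.mean().round(1),'box',u.min(),u.max(),v.min(),v.max(),'z0',ray(p,u.mean(),v.mean(),0).round(3)[:2], 'rect',np.round(r[0],1),np.round(r[1],1),round(r[2],1))
p=ps['top']
print('pink',ray(p,236,184,0),ray(p,236,184,.1),'jar',ray(p,259,198,.1), 'scene pix of pink', proj(ps['scene'],[ray(p,236,184,z) for z in (0,.05,.1)]))
E
```

```text
caddy top 0.73 3499 med 370.6 185.7 box 333 410 154 215 z0 [ 0.462 -0.168] rect [371.9 184.7] [57.9 75.6] 85.9
caddy scene 0.68 4484 med 383.8 241.6 box 330 444 195 287 z0 [ 0.467 -0.161] rect [385.4 234. ] [103.7  73. ] 40.3
coaster top 0.78 957 med 304.6 186.8 box 288 321 170 204 z0 [0.455 0.029] rect [304.5 187. ] [34. 33.] 90.0
coaster scene 0.6 712 med 333.9 199.7 box 316 353 188 212 z0 [0.46 0.04] rect [333.9 199.3] [25.5 34.4] 63.4
loose_spice_jar top 0.59 223 med 258.9 198.1 box 250 267 190 206 z0 [0.418 0.164] rect [258.8 198.2] [18.4 13.4] 45.0
loose_spice_jar scene 0.95 537 med 297.2 168.6 box 289 305 151 188 z0 [0.454 0.229] rect [297.  169.5] [37. 16.] 90.0
loose_shaker top 0.47 196 med 255.1 158.3 box 248 262 150 166 z0 [0.538 0.179] rect [255. 158.] [16. 14.] 90.0
loose_shaker scene 0.87 295 med 327.6 156.7 box 322 333 143 170 z0 [0.57  0.233] rect [327.5 156.5] [27. 11.] 90.0
loose_dropper top 0.72 154 med 208.1 212.7 box 200 216 207 218 z0 [0.372 0.311] rect [208.  212.5] [11. 16.] 90.0
loose_dropper top 0.44 128 med 346.9 170.2 box 341 353 164 177 z0 [ 0.507 -0.096]
[... 614 characters left out ...]
9 45.1] 14.0
stored_shaker top 0.6 154 med 373.5 201.1 box 367 380 195 208 z0 [ 0.416 -0.176] rect [373.5 201.5] [13. 13.] 90.0
stored_dropper top 0.52 155 med 417.1 238.0 box 409 425 233 243 z0 [ 0.309 -0.305] rect [417. 238.] [10. 16.] 90.0
stored_dropper scene 0.79 576 med 370.0 301.8 box 360 379 280 319 z0 [ 0.33  -0.276] rect [369.5 299.5] [39. 19.] 90.0
stored_dropper scene 0.59 358 med 377.8 205.4 box 371 384 187 220 z0 [ 0.545 -0.048] rect [377.5 203.5] [33. 13.] 90.0
pink [0.45885875 0.23299586 0.        ] [0.44519253 0.21328812 0.1       ] jar [0.40837405 0.14994871 0.1       ] scene pix of pink [[298.03414142 167.58026843]
 [296.89935959 156.02399409]
 [295.67865268 143.59268469]]
```

View pics/zoom.png

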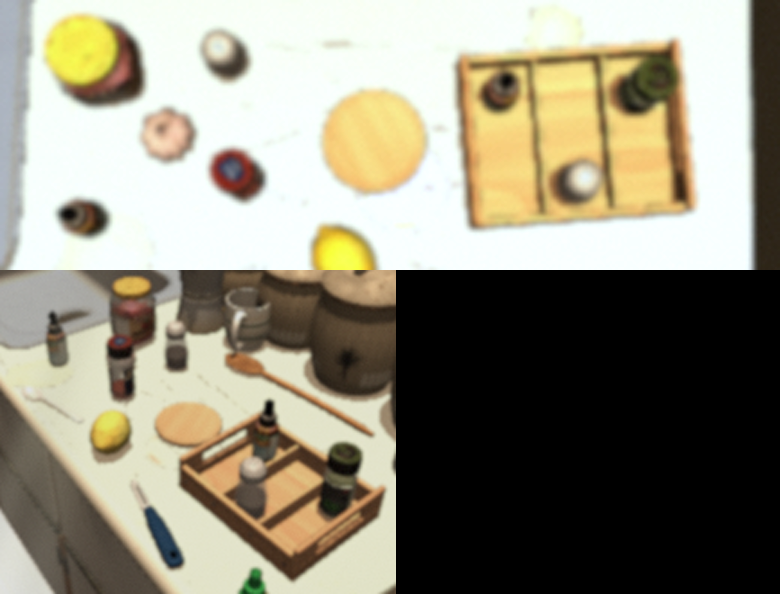

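```bash
cat >> h.py <<'E'
from scipy.optimize import minimize
PROF=dict(loose_spice_jar=[(0,.0205),(.105,.0205)],loose_shaker=[(0,.022),(.066,.022),(.066,.017),(.09,.012)],
 loose_dropper=[(0,.0165),(.062,.0165),(.062,.012),(.077,.012),(.077,.006),(.102,.005)],
 preserve_jar=[(0,.0345),(.01,.0355),(.085,.0355),(.095,.033),(.11,.033)],coaster=[(0,.0515),(.012,.0515)])
for k in('spice_jar','shaker','dropper'): PROF['stored_'+k]=[(z+.008,r) for z,r in PROF['loose_'+k]]
def find(ps,n,guess,z0=0.,mind=.05):
    ms=[]
    for c,p in ps.items():
        for d in finder.outline_of(c,n):
            v,u=np.nonzero(d['pixels']); g=proj(p,[*guess,z0+.05])[0]
            if np.hypot(u.mean()-g[0],v.mean()-g[1])<20: ms.append((p,d['pixels'])); break
    def cost(q):
        e=0
        for p,m in ms:
            s=cv2.GaussianBlur(cyl(p,q[0],q[1],[(z+z0,r) for z,r in PROF[n]]).astype(float),(0,0),1.5)
            e+=((s-cv2.GaussianBlur(m.astype(float),(0,0),1.5))**2).sum()/m.sum()
        return e
    r=minimize(cost,guess,method='Nelder-Mead',options=dict(initial_simplex=np.array(guess)+[[0,0],[.01,0],[0,.01]],xatol=2e-4))
    return r.x,r.fun,len(ms)
E
python3 - <<'E'
from h import *
ps={c:imaging.capture(c) for c in('top','scene')}
G=dict(loose_spice_jar=(.41,.152),loose_shaker=(.527,.168),loose_dropper=(.37,.3),preserve_jar=(.518,.283),coaster=(.455,.029),stored_spice_jar=(.5,-.23),stored_shaker=(.413,-.168),stored_dropper=(.5,-.092))
for n,g in G.items():
    x,f,k=find(ps,n,g); print(n,x.round(4),round(f,3),k)
ms=[(p,finder.outline_of(c,'caddy')[0]['pixels']) for c,p in ps.items()]
L=np.array([(sx*.083,sy*.106,z) for sx in(-1,1) for sy in(-1,1) for z in(0,.056)])
def cost(q):
    e=0; c,s=np.cos(q[2]),np.sin(q[2])
    for p,m in ms:
        P=L.copy(); P[:,0]=q[0]+c*L[:,0]-s*L[:,1]; P[:,1]=q[1]+s*L[:,0]+c*L[:,1]
        k=np.zeros((400,640),np.uint8); cv2.fillPoly(k,[cv2.convexHull(np.round(proj(p,P)*16).astype(np.int32))],1,shift=4)
        h=np.zeros_like(k); v,u=np.nonzero(m); 
        cn=max(cv2.findContours(m.astype(np.uint8),0,2)[0],key=cv2.contourArea); cv2.fillPoly(h,[cn],1)
        e+=((cv2.GaussianBlur(k.astype(float),(0,0),1.5)-cv2.GaussianBlur(h.astype(float),(0,0),1.5))**2).sum()/m.sum()
    return e
r=minimize(cost,[.46,-.165,.04],method='Nelder-Mead',options=dict(initial_simplex=np.array([.46,-.165,.04])+[[0,0,0],[.01,0,0],[0,.01,0],[0,0,.1]],xatol=2e-4))
print(r.x.round(4),np.degrees(r.x[2]),r.fun)
# check caddy drawing
q=r.x;c,s=np.cos(q[2]),np.sin(q[2]); p=ps['top']; im=p['frame'].copy()
def W(x,y,z): return [q[0]+c*x-s*y,q[1]+s*x+c*y,z]
im=np.clip(im*1.8,0,255).astype(np.uint8); ims=[]
for p,(a,b,c0,d) in ((ps['top'],(140,230,320,440)),(ps['scene'],(180,300,310,450))):
    im=np.clip(p['frame']*1.5,0,255).astype(np.uint8)[a:b,c0:d]; im=cv2.resize(im,None,fx=4,fy=4,interpolation=cv2.INTER_CUBIC)
    for pts,col in (([W(x,y,.056) for x,y in((-.083,-.106),(.083,-.106))],(255,0,0)),([W(x,y,.056) for x,y in((-.083,.106),(.083,.106))],(255,0,0)),([W(-.079,-.106,.042),W(-.079,.106,.042)],(0,255,0)),([W(.079,-.106,.042),W(.079,.106,.042)],(0,255,0)),([W(-.075,.0335,.036),W(.075,.0335,.036)],(0,0,255)),([W(-.075,-.0335,.036),W(.075,-.0335,.036)],(0,0,255))):
        u=((proj(p,pts)-[c0,a]+.5)*4).astype(np.int32); cv2.polylines(im,[u],False,col,1)
    ims.append(im)
h=max(i.shape[0] for i in ims); o=np.zeros((600,800,3),np.uint8)
a=cv2.resize(ims[0],(390,293)); b=cv2.resize(ims[1],(400,343)); o[:293,:390]=a; o[:343,400:]=b
cv2.imwrite('pics/cad.png',o[:350,:,::-1])
E
```

```text
loose_spice_jar [0.4119 0.1544] 0.081 2
loose_shaker [0.5304 0.1743] 0.259 2
loose_dropper [0.3708 0.3031] 0.064 2
preserve_jar [0.5183 0.2914] 0.094 2
coaster [0.4552 0.0309] 0.066 2
stored_spice_jar [ 0.5052 -0.2247] 0.028 1
stored_shaker [ 0.4134 -0.1663] 0.324 2
stored_dropper [ 0.5064 -0.0863] 0.042 1
[ 0.4601 -0.1632  0.0923] 5.290776659374902 0.4125069089347344
```

View pics/cad.png

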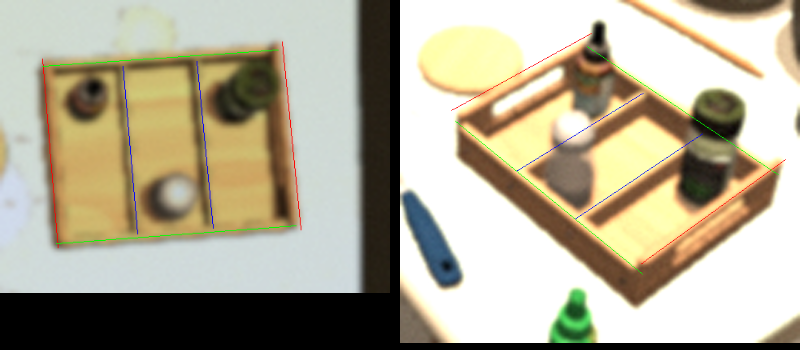

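The overlay matches the caddy to within about 3 mm, with a yaw of about 4.5–5°. From +y to −y its bays hold the dropper, shaker and spice jar. The preserve jar goes first, so I'm moving towards it and looking with the wrist camera on the way.

Units first: shifts go in shares of 50 cm and turns go in shares of 90 degrees. So -0.27 m is -0.54, -0.11 m is -0.22.

Request:
play_rows(motion=[[[-0.07, -0.028, 0, 0, 0, 0], [-0.14, -0.058, 0, 0, 0, 0], [-0.21, -0.086, 0, 0, 0, 0], [-0.28, -0.114, 0, 0, 0, 0], [-0.35, -0.142, 0, 0, 0, 0], [-0.42, -0.172, 0, 0, 0, 0], [-0.49, -0.2, 0, 0, 0, 0], [-0.54, -0.22, 0, 0, 0, 0]]], fingers=0.087)

```text
time_s: 3.67
position: [0.4629, 0.3524, 0.2398]
tcp_rot: [[-0.908, 0.42, 0.001], [0.42, 0.908, -0.0], [-0.001, 0.0, -1.0]]
force: [1.1, 0.5, -0.5]
opening: 0.996
grasp_force: 0.0
```

```bash
cat >> h.py <<'E'
def go(x,y,z=None,ang=None):
    """tool-axis shift from measured pose to world target"""
    s=bot.read_state(); P=np.array(s['position']); R=np.array(s['tcp_rot'])
    cur=np.degrees(np.arctan2(R[1,1],R[0,1])); d=R.T@(np.array([x,y,P[2] if z is None else z])-P)
    print('t',round(s['time_s'],2),'pos',P.round(4),'ang',round(cur,2),'shift',d.round(4),'wz',None if ang is None else round(cur-ang,2))
E
python3 - <<'E'
from h import *
p=imaging.capture('wrist'); cv2.imwrite('pics/w1.png',p['frame'][:,:,::-1])
ps=dict(wrist=p)
for n,g in dict(preserve_jar=(.518,.2905),loose_shaker=(.53,.172)).items(): print(n,find(ps,n,g), [(np.round(d['at'],3).tolist(),round(d['confidence'],2)) for d in finder.recognise('wrist',n)])
go(.518,.291)
E
```

```text
preserve_jar (array([0.50988459, 0.29829531]), np.float64(0.10438255877221839), 1) [([0.502, 0.309, 0.102], 0.67)]
loose_shaker (array([0.53 , 0.172]), np.float64(0.0), 0) []
t 3.92 pos [0.4602 0.355  0.2395] ang 65.24 shift [-0.0793 -0.0339 -0.0001] wz None
```

View pics/w1.png

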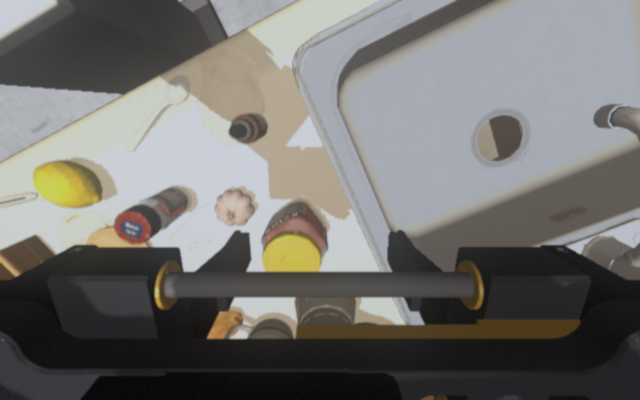

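The wrist view shows the preserve lid at (292,255), partly behind the gripper bar, with the spice jar (150,215), dropper (247,127) and garlic (235,206). I'll compare the model projections with the visible edges.

```bash
python3 - <<'E'
from h import *
p=imaging.capture('wrist'); ps=dict(wrist=p)
def ext(m): v,u=np.nonzero(m); return u.min(),u.max(),v.min(),v.max()
for d in finder.outline_of('wrist','preserve_jar'):
    m=d['pixels']; print(d['confidence'],ext(m))
hsv=cv2.cvtColor(p['frame'],cv2.COLOR_RGB2HSV); y=cv2.inRange(hsv,(22,140,120),(34,255,255))>0; y[:,:240]=0;y[:,340:]=0;y[275:]=0;y[:225]=0; print('yellow',ext(y))
for c in ((.518,.2905),(.51,.298),(.514,.295),(.518,.287)):
    print(c,'lid',ext(cyl(p,*c,[(.099,.033),(.11,.033)])),'all',ext(cyl(p,*c,PROF['preserve_jar'])))
for n,g in dict(loose_spice_jar=(.412,.1544),loose_dropper=(.3708,.303)).items(): print(n,find(ps,n,g))
E
```

```text
0.85 (np.int64(259), np.int64(327), np.int64(200), np.int64(272))
yellow (np.int64(263), np.int64(319), np.int64(234), np.int64(271))
(0.518, 0.2905) lid (np.int64(258), np.int64(318), np.int64(233), np.int64(290)) all (np.int64(258), np.int64(320), np.int64(203), np.int64(290))
(0.51, 0.298) lid (np.int64(261), np.int64(321), np.int64(224), np.int64(282)) all (np.int64(261), np.int64(323), np.int64(197), np.int64(282))
(0.514, 0.295) lid (np.int64(260), np.int64(320), np.int64(228), np.int64(286)) all (np.int64(260), np.int64(322), np.int64(200), np.int64(286))
(0.518, 0.287) lid (np.int64(255), np.int64(315), np.int64(234), np.int64(292)) all (np.int64(255), np.int64(318), np.int64(204), np.int64(292))
loose_spice_jar (array([0.41313028, 0.15446021]), np.float64(0.016397373381666556), 1)
loose_dropper (array([0.37101492, 0.30196275]), np.float64(0.003089924727444617), 1)
```

To row units: 0.142 m is 0.284, -0.0785 m is -0.157.

Request:
play_rows(motion=[[[-0.08, -0.032, 0, 0, 0, 0], [-0.157, -0.064, 0, 0, 0, 0], [-0.157, -0.064, 0.04, 0, 0, 0], [-0.157, -0.064, 0.1, 0, 0, 0], [-0.157, -0.064, 0.16, 0, 0, 0], [-0.157, -0.064, 0.21, 0, 0, 0], [-0.157, -0.064, 0.25, 0, 0, 0], [-0.157, -0.064, 0.284, 0, 0, 0]]])

```text
time_s: 4.78
position: [0.5173, 0.2935, 0.0958]
tcp_rot: [[-0.909, 0.417, -0.002], [0.417, 0.909, -0.001], [0.002, -0.001, -1.0]]
force: [0.1, 0.2, 0.8]
opening: 1.0
grasp_force: 0.0
```

```bash
python3 - <<'E'
from h import *
p=imaging.capture('wrist'); cv2.imwrite('pics/w2.png',p['frame'][:,:,::-1])
go(.518,.293,.097,65.2); s=bot.read_state(); print(s['force'],s['joint_positions'])
E
```

```text
t 4.83 pos [0.5156 0.2928 0.093 ] ang 65.34 shift [-0.0021  0.0011 -0.004 ] wz 0.14
[-0.21597828  0.17303013 -2.08026809] [ 1.88022580e+01  3.92359217e+01  9.31101794e+01  6.41058278e-03
  4.80649892e+01 -4.65425424e+01]
```

View pics/w2.png

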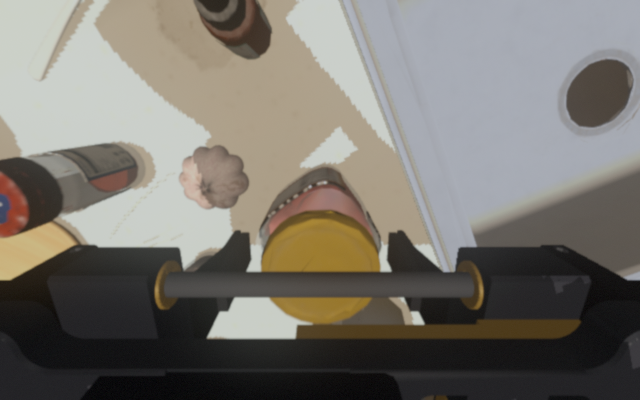

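The lid is centred between the fingers, spanning u 262–380. Closing now.

Request:
play_rows(motion=[[[0, 0, 0, 0, 0, 0], [0, 0, 0, 0, 0, 0], [0, 0, 0, 0, 0, 0], [0, 0, 0, 0, 0, 0], [0, 0, 0, 0, 0, 0], [0, 0, 0, 0, 0, 0], [0, 0, 0, 0, 0, 0], [0, 0, 0, 0, 0, 0]]], fingers=0.05)

```text
time_s: 5.5
position: [0.5187, 0.2929, 0.0981]
tcp_rot: [[-0.908, 0.419, 0.0], [0.419, 0.908, 0.0], [-0.0, 0.0, -1.0]]
force: [-1.1, 0.4, -0.1]
opening: 0.884
grasp_force: 27.7
```

To row units: -0.05 m is -0.1, -0.04 m is -0.08.

Request:
play_rows(motion=[[[0, 0, -0.01, 0, 0, 0], [0, 0, -0.03, 0, 0, 0], [0, 0, -0.06, 0, 0, 0], [0, 0, -0.08, 0, 0, 0], [0, 0, -0.1, 0, 0, 0], [0, 0, -0.1, 0, 0, 0]]])

```text
time_s: 6.0
position: [0.5202, 0.2934, 0.1503]
tcp_rot: [[-0.908, 0.418, 0.005], [0.418, 0.908, 0.002], [-0.004, 0.004, -1.0]]
force: [0.7, 1.3, -3.3]
opening: 0.881
grasp_force: 26.9
```

To row units: -0.14 m is -0.28, -0.08 m is -0.16.

Request:
play_rows(motion=[[[0, 0, -0.05, 0, 0, 0], [0, 0, -0.1, 0, 0, 0], [0, -0.01, -0.14, 0, 0, 0], [-0.01, -0.05, -0.15, 0, 0, 0], [-0.02, -0.1, -0.15, 0, 0, 0], [-0.03, -0.16, -0.15, 0, 0, 0], [-0.044, -0.22, -0.15, 0, 0, 0], [-0.056, -0.28, -0.15, 0, 0, 0]]])

```text
time_s: 6.67
position: [0.4847, 0.1529, 0.2225]
tcp_rot: [[-0.909, 0.418, -0.0], [0.418, 0.909, -0.0], [0.0, -0.0, -1.0]]
force: [1.1, -0.5, -1.7]
opening: 0.879
grasp_force: 26.9
```

To row units: -0.1255 m is -0.251, -0.124 m is -0.248.

Request:
play_rows(motion=[[[-0.01, -0.06, 0, 0, 0, 0], [-0.022, -0.12, 0, 0, 0, 0], [-0.034, -0.17, 0, 0, 0, 0], [-0.042, -0.21, 0, 0, 0, 0], [-0.046, -0.236, 0, 0, 0, 0], [-0.048, -0.248, 0, 0, 0, 0], [-0.048, -0.251, 0, 0, 0, 0], [-0.048, -0.251, 0, 0, 0, 0]]])

```text
time_s: 7.33
position: [0.4547, 0.03, 0.2226]
tcp_rot: [[-0.908, 0.419, 0.0], [0.419, 0.908, 0.0], [0.0, 0.0, -1.0]]
force: [0.5, -0.3, -2.8]
opening: 0.878
grasp_force: 26.9
```

```bash
python3 - <<'E'
from h import *
ps={c:imaging.capture(c) for c in('top','scene')}
go(.4555,.0308,None,65.2)
for n,g,z in (('preserve_jar',(.4555,.03),.125),('coaster',(.455,.03),0)): print(n,find(ps,n,g,z0=z))
E
```

```text
t 7.43 pos [0.4549 0.0306 0.2226] ang 65.3 shift [-0.0005  0.0004  0.    ] wz 0.1
preserve_jar (array([0.44695452, 0.0280514 ]), np.float64(20.566111876757997), 2)
coaster (array([0.45752686, 0.03422241]), np.float64(0.03934203452599704), 1)
```

To row units: 0.103 m is 0.206, 0.098 m is 0.196.

Request:
play_rows(motion=[[[0, 0, 0.03, 0, 0, 0], [0, 0, 0.07, 0, 0, 0], [0, 0, 0.11, 0, 0, 0], [0, 0, 0.15, 0, 0, 0], [0, 0, 0.18, 0, 0, 0], [0, 0, 0.196, 0, 0, 0], [0, 0, 0.206, 0, 0, 0], [0, 0, 0.206, 0, 0, 0]]])

```text
time_s: 8.3
position: [0.4547, 0.0301, 0.1189]
tcp_rot: [[-0.908, 0.418, -0.001], [0.418, 0.908, 0.0], [0.001, -0.0, -1.0]]
force: [0.1, 0.6, -3.8]
opening: 0.878
grasp_force: 26.9
```

To row units: 0.008 m is 0.016, 0.006 m is 0.012.

Request:
play_rows(motion=[[[0, 0, 0.004, 0, 0, 0], [0, 0, 0.008, 0, 0, 0], [0, 0, 0.012, 0, 0, 0], [0, 0, 0.016, 0, 0, 0], [0, 0, 0.016, 0, 0, 0]]])

```text
time_s: 8.72
position: [0.4547, 0.0299, 0.1116]
tcp_rot: [[-0.908, 0.419, 0.0], [0.419, 0.908, -0.0], [-0.0, 0.0, -1.0]]
force: [-0.4, -0.3, -4.0]
opening: 0.876
grasp_force: 26.9
```

```bash
python3 - <<'E'
from h import *
p=imaging.capture('scene'); cv2.imwrite('pics/s2.png',cv2.resize(p['frame'][130:260,270:430],(800,650))[:600,:,::-1]); s=bot.read_state(); print(s['position'],s['force'])
E
```

```text
[0.45473242 0.02991025 0.11165887] [ 0.2409433  -0.41740738 -3.46646616]
```

View pics/s2.png

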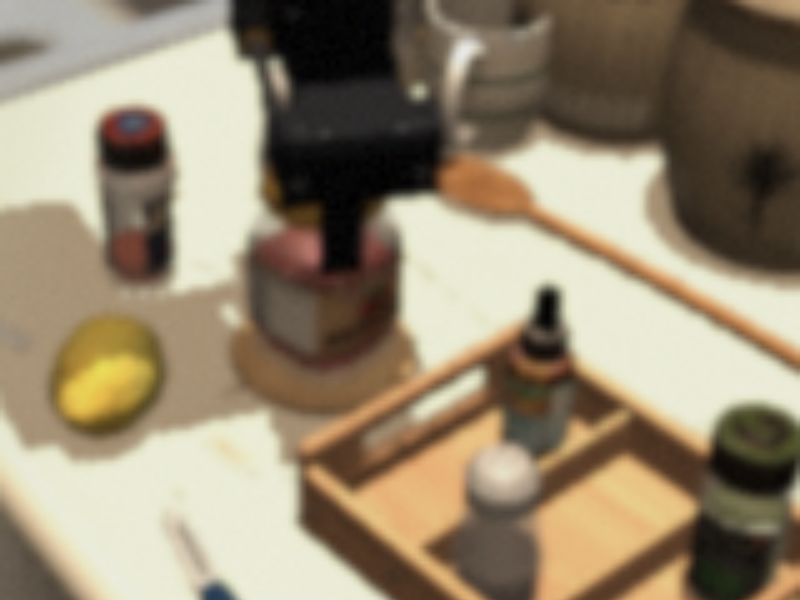

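The jar is upright just above the coaster and centred on it. I'll lower it gently the rest of the way.

To row units: 0.0025 m is 0.005, 0.002 m is 0.004.

Request:
play_rows(motion=[[[0, 0, 0.002, 0, 0, 0], [0, 0, 0.003, 0, 0, 0], [0, 0, 0.004, 0, 0, 0], [0, 0, 0.005, 0, 0, 0]]])

```text
time_s: 9.1
position: [0.4547, 0.0299, 0.109]
tcp_rot: [[-0.908, 0.419, 0.0], [0.419, 0.908, -0.0], [-0.0, 0.0, -1.0]]
force: [-0.2, -0.5, -2.6]
opening: 0.882
grasp_force: 27.1
```

To row units: 0.0015 m is 0.003, 0.001 m is 0.002.

Request:
play_rows(motion=[[[0, 0, 0.001, 0, 0, 0], [0, 0, 0.002, 0, 0, 0], [0, 0, 0.003, 0, 0, 0]]])

```text
time_s: 9.35
position: [0.455, 0.0298, 0.1085]
tcp_rot: [[-0.908, 0.418, 0.001], [0.418, 0.908, -0.0], [-0.001, 0.0, -1.0]]
force: [-2.2, 0.9, 13.1]
opening: 0.884
grasp_force: 30.2
```

To row units: -0.001 m is -0.002.

Request:
play_rows(motion=[[[0, 0, -0.002, 0, 0, 0], [0, 0, -0.002, 0, 0, 0], [0, 0, -0.002, 0, 0, 0], [0, 0, -0.002, 0, 0, 0], [0, 0, -0.002, 0, 0, 0], [0, 0, -0.002, 0, 0, 0]]], fingers=0.087)

```text
time_s: 9.85
position: [0.4548, 0.0299, 0.1085]
tcp_rot: [[-0.908, 0.419, 0.0], [0.419, 0.908, 0.0], [-0.0, 0.0, -1.0]]
force: [-0.6, -0.1, 0.5]
opening: 1.001
grasp_force: 0.0
```

To row units: -0.115 m is -0.23, -0.105 m is -0.21.

Request:
play_rows(motion=[[[0, 0, -0.02, 0, 0, 0], [0, 0, -0.06, 0, 0, 0], [0, 0, -0.12, 0, 0, 0], [0, 0, -0.17, 0, 0, 0], [0, 0, -0.21, 0, 0, 0], [0, 0, -0.23, 0, 0, 0], [0, 0, -0.23, 0, 0, 0]]])

```text
time_s: 10.43
position: [0.4563, 0.0297, 0.2258]
tcp_rot: [[-0.908, 0.418, 0.006], [0.418, 0.908, -0.001], [-0.006, 0.001, -1.0]]
force: [0.2, 1.1, -0.9]
opening: 0.999
grasp_force: 0.0
```

```bash
python3 - <<'E'
from h import *
import json
ps={c:imaging.capture(c) for c in('top','scene')}
for n,g,z in (('preserve_jar',(.4555,.03),.012),('loose_shaker',(.5304,.1743),0)): print(n,find(ps,n,g,z0=z))
p=ps['top']; cv2.imwrite('pics/x.png',p['frame'])
for n in ('loose_shaker',):
  for c,p in ps.items():
    for d in finder.outline_of(c,n)[:2]:
      v,u=np.nonzero(d['pixels']); print(c,d['confidence'],u.min(),u.max(),v.min(),v.max())
    v,u=np.nonzero(cyl(p,.53,.1743,PROF[n])); print('model',u.min(),u.max(),v.min(),v.max())
go(.5,.2)
E
```

```text
preserve_jar (array([0.45612851, 0.0316741 ]), np.float64(0.0158014175766323), 1)
loose_shaker (array([0.53581504, 0.18351143]), np.float64(3.03622309655493), 2)
top 0.4 247 254 150 162
model 246 264 149 168
scene 0.68 321 334 143 163
model 320 335 142 173
t 10.83 pos [0.4542 0.03   0.2227] ang 65.26 shift [ 0.0296  0.1736 -0.    ] wz None
```

To row units: 0.1615 m is 0.323, 0.09 m is 0.18.

Request:
play_rows(motion=[[[-0.004, 0.08, 0, 0, 0, 0], [-0.008, 0.16, 0, 0, 0, 0], [-0.012, 0.23, 0, 0, 0, 0], [-0.016, 0.29, 0, 0, 0, 0], [-0.018, 0.323, 0.04, 0, 0, 0], [-0.018, 0.323, 0.11, 0, 0, 0], [-0.018, 0.323, 0.18, 0, 0, 0], [-0.018, 0.323, 0.2, 0, 0, 0]]])

```text
time_s: 11.5
position: [0.527, 0.1729, 0.1186]
tcp_rot: [[-0.909, 0.418, -0.01], [0.418, 0.909, -0.001], [0.008, -0.005, -1.0]]
force: [-0.6, -0.7, -0.8]
opening: 0.998
grasp_force: 0.0
```

```bash
python3 - <<'E'
from h import *
p=imaging.capture('wrist'); cv2.imwrite('pics/w3.png',p['frame'][:,:,::-1])
go(.53,.173,.058); print(find(dict(wrist=p),'loose_shaker',(.53,.173)))
q=proj(p,[[.53,.173,.09],[.53,.173,.066]]);print(q)
E
```

```text
t 11.55 pos [0.5269 0.1725 0.1186] ang 65.28 shift [-0.0032  0.0021  0.0606] wz None
(array([0.53081642, 0.17412869]), np.float64(0.15111340392540729), 1)
[[322.15907741 242.14667654]
 [321.94949788 228.31193212]]
```

View pics/w3.png

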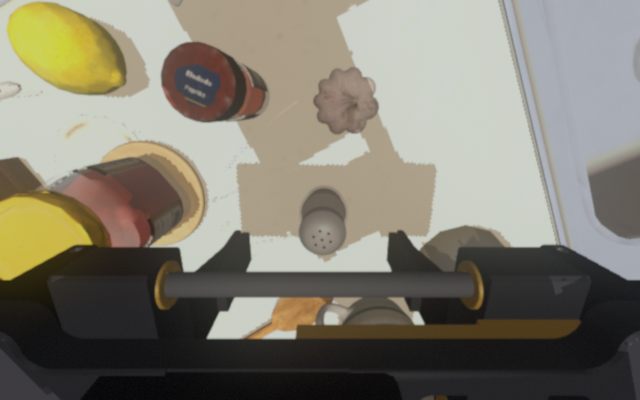

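The shaker dome is at (322,236), centred between the fingers as predicted. I'll descend and grip it.

To row units: 0.061 m is 0.122, -0.003 m is -0.006.

Request:
play_rows(motion=[[[-0.006, 0.002, 0.01, 0, 0, 0], [-0.006, 0.002, 0.04, 0, 0, 0], [-0.006, 0.002, 0.08, 0, 0, 0], [-0.006, 0.002, 0.11, 0, 0, 0], [-0.006, 0.002, 0.122, 0, 0, 0], [-0.006, 0.002, 0.122, 0, 0, 0], [-0.006, 0.002, 0.122, 0, 0, 0]]])

```text
time_s: 12.18
position: [0.5349, 0.1724, 0.0638]
tcp_rot: [[-0.908, 0.419, 0.002], [0.419, 0.908, 0.0], [-0.002, 0.001, -1.0]]
force: [-0.2, -0.4, -0.4]
opening: 1.002
grasp_force: 0.0
```

Request:
play_rows(motion=[[[0, 0, 0, 0, 0, 0], [0, 0, 0, 0, 0, 0], [0, 0, 0, 0, 0, 0], [0, 0, 0, 0, 0, 0], [0, 0, 0, 0, 0, 0], [0, 0, 0, 0, 0, 0], [0, 0, 0, 0, 0, 0], [0, 0, 0, 0, 0, 0]]], fingers=0.03)

```text
time_s: 12.85
position: [0.5336, 0.1725, 0.0625]
tcp_rot: [[-0.908, 0.419, -0.0], [0.419, 0.908, -0.0], [0.0, -0.0, -1.0]]
force: [-0.2, 0.7, 0.2]
opening: 0.482
grasp_force: 0.0
```

To row units: -0.125 m is -0.25, -0.12 m is -0.24.

Request:
play_rows(motion=[[[0, 0, -0.01, 0, 0, 0], [0, 0, -0.04, 0, 0, 0], [0, 0, -0.09, 0, 0, 0], [0, 0, -0.15, 0, 0, 0], [0, 0, -0.21, 0, 0, 0], [0, 0, -0.24, 0, 0, 0], [0, 0, -0.25, 0, 0, 0]]])

```text
time_s: 13.43
position: [0.5353, 0.1728, 0.1909]
tcp_rot: [[-0.908, 0.418, 0.006], [0.418, 0.908, 0.001], [-0.005, 0.003, -1.0]]
force: [-0.2, -0.0, -1.3]
opening: 0.405
grasp_force: 29.5
```

The fingers finished closing during the lift, so I'll check how it's being held.

```bash
python3 - <<'E'
from h import *
p=imaging.capture('scene'); q=proj(p,[[.53,.173,.15]])[0].astype(int); print(q)
w=imaging.capture('wrist'); a=cv2.resize(p['frame'][q[1]-50:q[1]+70,q[0]-60:q[0]+60],(400,400)); b=cv2.resize(w['frame'],(400,250)); o=np.zeros((400,800,3),np.uint8); o[:,:400]=a;o[:250,400:]=b
cv2.imwrite('pics/s3.png',o[:,:,::-1]); s=bot.read_state(); print(s['force'],s['opening'],s['position'])
E
```

```text
[327 125]
[-0.49252266  0.49665891 -1.22871773] 0.40752714227450193 [0.53395808 0.17255611 0.18853635]
```

View pics/s3.png

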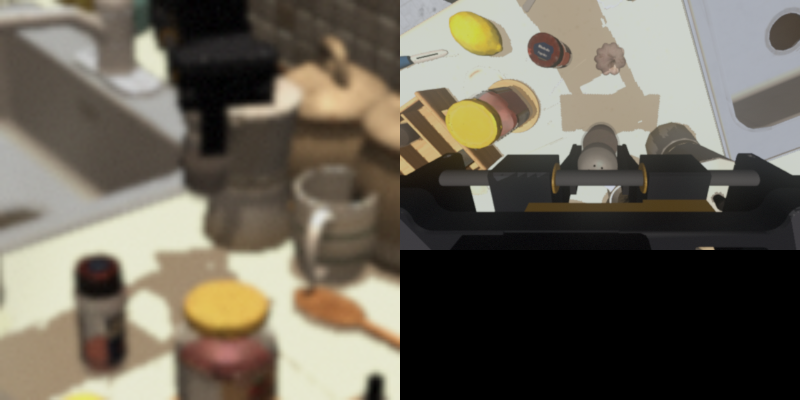

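```bash
python3 - <<'E'
from h import *
p=imaging.capture('wrist'); s=bot.read_state(); P=s['position']
ms=finder.outline_of('wrist','loose_shaker'); m=ms[0]['pixels']; v,u=np.nonzero(m); print(ms[0]['confidence'],u.min(),u.max(),v.min(),v.max())
for h in (.045,.05,.055,.06,.065,.07,.075):
    z=P[2]-h; k=cyl(p,P[0],P[1],[(a+z,r) for a,r in PROF['loose_shaker']]); vv,uu=np.nonzero(k); k2=k.copy(); k2[v.max()+1:]=0
    print(h,'iou',((k2&m).sum()/(k2|m).sum()).round(3),uu.min(),uu.max(),vv.min(),vv.max(), 'body', [cyl(p,P[0],P[1],[(z,.022),(z+.066,.022)]).nonzero()[0].min()], 'top',proj(p,[P[0],P[1],z+.09])[0].round())
E
```

```text
0.98 284 351 195 271
0.045 iou 0.838 276 362 198 332 body [np.int64(198)] top [320. 309.]
0.05 iou 0.854 278 361 196 324 body [np.int64(196)] top [320. 302.]
0.055 iou 0.854 279 360 194 316 body [np.int64(194)] top [320. 295.]
0.06 iou 0.849 280 358 192 309 body [np.int64(192)] top [319. 288.]
0.065 iou 0.841 281 357 191 303 body [np.int64(191)] top [319. 282.]
0.07 iou 0.839 282 356 189 297 body [np.int64(189)] top [319. 277.]
0.075 iou 0.828 283 355 187 291 body [np.int64(187)] top [319. 271.]
```

```bash
python3 - <<'E'
from h import *
p=imaging.capture('wrist'); s=bot.read_state(); P=s['position']
im=p['frame'][180:300,240:400].copy(); im=cv2.resize(im,None,fx=4,fy=4,interpolation=cv2.INTER_CUBIC)
im2=im.copy()
for h,c in((.0625,(255,0,0)),(.085,(0,255,0))):
    z=P[2]-h
    for zz,r in((0,.022),(.066,.022),(.066,.017)):
        a=np.linspace(0,6.3,60); u=proj(p,np.c_[P[0]+r*np.cos(a),P[1]+r*np.sin(a),0*a+z+zz]); cv2.polylines(im2,[((u-[240,180])*4).astype(np.int32)],True,c,1)
cv2.imwrite('pics/w4.png',cv2.resize(np.vstack([im[:400],im2[:400]]),(480,600))[:,:,::-1])
v=p['camera_matrix'][0][0]; print(v)
E
```

```text
282.7187934675348
```

View pics/w4.png

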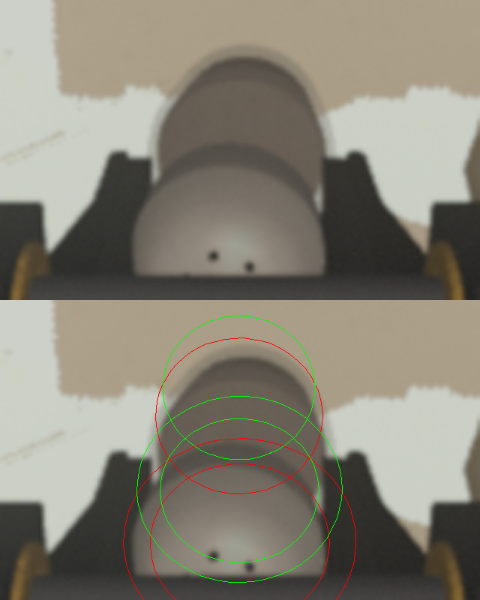

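The shaker is held at its narrow neck, just under the dome, and nearly upright. I'll carry it high to the middle bay, turning so the fingers close along the bay.

To row units: -0.155 m is -0.31, -0.06 m is -0.12, 40 degrees is 0.4444.

Request:
play_rows(motion=[[[0, 0, -0.04, 0, 0, 0.0444], [-0.006, -0.02, -0.08, 0, 0, 0.1], [-0.02, -0.06, -0.12, 0, 0, 0.1556], [-0.036, -0.11, -0.12, 0, 0, 0.2222], [-0.054, -0.17, -0.12, 0, 0, 0.2889], [-0.074, -0.23, -0.12, 0, 0, 0.3556], [-0.09, -0.28, -0.12, 0, 0, 0.4111], [-0.1, -0.31, -0.12, 0, 0, 0.4444]]])

```text
time_s: 14.35
position: [0.5129, 0.0085, 0.2459]
tcp_rot: [[-0.422, 0.907, -0.004], [0.907, 0.422, -0.0], [0.001, -0.003, -1.0]]
force: [0.9, -0.0, -0.6]
opening: 0.405
grasp_force: 29.5
```

```bash
python3 -c "
from h import *
go(.493,-.160,.25,5)"
```

```text
t 14.35 pos [0.5129 0.0085 0.2459] ang 24.95 shift [-0.1443 -0.0891 -0.004 ] wz 19.95
```

To row units: -0.144 m is -0.288, -0.137 m is -0.274, 20 degrees is 0.2222.

Request:
play_rows(motion=[[[-0.04, -0.02, 0, 0, 0, 0.0333], [-0.09, -0.052, 0, 0, 0, 0.0778], [-0.15, -0.09, 0, 0, 0, 0.1222], [-0.2, -0.124, 0, 0, 0, 0.1667], [-0.244, -0.15, 0, 0, 0, 0.2], [-0.274, -0.17, 0, 0, 0, 0.2222], [-0.288, -0.178, 0, 0, 0, 0.2222], [-0.288, -0.178, 0, 0, 0, 0.2222]]])

```text
time_s: 15.02
position: [0.4946, -0.1588, 0.2462]
tcp_rot: [[-0.09, 0.996, -0.002], [0.996, 0.09, 0.001], [0.001, -0.002, -1.0]]
force: [0.3, 0.8, -0.6]
opening: 0.402
grasp_force: 29.5
```

To row units: 0.125 m is 0.25, 0.115 m is 0.23.

Request:
play_rows(motion=[[[0, 0, 0.02, 0, 0, 0], [0, 0, 0.07, 0, 0, 0], [0, 0, 0.13, 0, 0, 0], [0, 0, 0.19, 0, 0, 0], [0, 0, 0.23, 0, 0, 0], [0, 0, 0.25, 0, 0, 0], [0, 0, 0.25, 0, 0, 0]]])

```text
time_s: 15.6
position: [0.4934, -0.1551, 0.1198]
tcp_rot: [[-0.094, 0.996, -0.006], [0.996, 0.094, 0.004], [0.004, -0.005, -1.0]]
force: [-0.6, -0.1, -0.9]
opening: 0.404
grasp_force: 29.5
```

```bash
python3 - <<'E'
from h import *
p=imaging.capture('scene'); s=bot.read_state(); P=s['position']; go(.493,-.16,.07,5)
w=imaging.capture('wrist')
cv2.imwrite('pics/s5.png',np.vstack([cv2.resize(p['frame'][160:290,310:450],(400,371)),cv2.resize(w['frame'],(400,229),interpolation=cv2.INTER_AREA)])[:,:,::-1])
E
```

```text
t 15.65 pos [ 0.4945 -0.1559  0.1214] ang 5.36 shift [-0.004  -0.0018  0.0514] wz 0.36
```

View pics/s5.png

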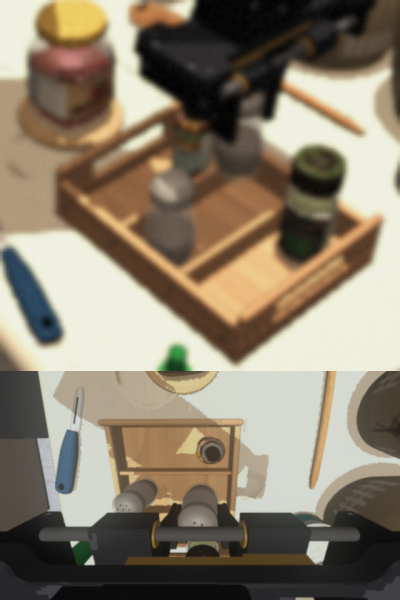

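```bash
python3 - <<'E'
from h import *
from scipy.optimize import fsolve
w=imaging.capture('wrist'); P=bot.read_state()['position']
m=finder.outline_of('wrist','loose_shaker')
for d in m:
    v,u=np.nonzero(d['pixels'])
    if abs(u.mean()-320)<25:
        v0=v.min(); r=(v<v0+22); uc=(u[r].min()+u[r].max())/2; print('conf',d['confidence'],v0,uc,u[r].min(),u[r].max())
        a=np.linspace(0,6.3,100)
        for z in (.052,.059,.064):
            f=lambda q:(lambda c:[c[:,1].min()-v0,(c[:,0].min()+c[:,0].max())/2-uc])(proj(w,np.c_[q[0]+.022*np.cos(a),q[1]+.022*np.sin(a),0*a+z]))
            q=fsolve(f,P[:2]); d2=q-[.4601,-.1632]; t=np.radians(5.2); print(z,q.round(4),'caddy xy',(d2@np.array([[np.cos(t),-np.sin(t)],[np.sin(t),np.cos(t)]])).round(4))
        break
print(P)
for n in('stored_spice_jar','stored_dropper','stored_shaker'):
    print(n,[(np.round(d['at'],3).tolist(),round(d['confidence'],2)) for d in finder.recognise('wrist',n)])
E
```

```text
conf 0.59 195 320.5 293 348
0.052 [ 0.4967 -0.1616] caddy xy [ 0.0366 -0.0018]
0.059 [ 0.4965 -0.1596] caddy xy [0.0365 0.0003]
0.064 [ 0.4963 -0.1581] caddy xy [0.0365 0.0018]
[ 0.49594649 -0.1571655   0.12327992]
stored_spice_jar [([0.504, -0.214, 0.105], 0.71)]
stored_dropper [([0.498, -0.089, 0.084], 0.92), ([0.32, -0.285, 0.031], 0.7)]
stored_shaker [([0.421, -0.152, 0.08], 0.8)]
```

The shaker is centred in the bay to within about 2 mm, so I'll lower it.

Request:
play_rows(motion=[[[0, 0, 0.02, 0, 0, 0], [0, 0, 0.044, 0, 0, 0], [0, 0, 0.064, 0, 0, 0], [0, 0, 0.08, 0, 0, 0], [0, 0, 0.088, 0, 0, 0], [0, 0, 0.092, 0, 0, 0], [0, 0, 0.092, 0, 0, 0]]])

```text
time_s: 16.53
position: [0.4949, -0.1574, 0.076]
tcp_rot: [[-0.092, 0.996, -0.001], [0.996, 0.092, 0.001], [0.001, -0.001, -1.0]]
force: [-0.5, -0.2, -0.1]
opening: 0.408
grasp_force: 29.5
```

Request:
play_rows(motion=[[[0, 0, 0.001, 0, 0, 0], [0, 0, 0.002, 0, 0, 0], [0, 0, 0.003, 0, 0, 0], [0, 0, 0.004, 0, 0, 0]]])

```text
time_s: 16.87
position: [0.4954, -0.1575, 0.0749]
tcp_rot: [[-0.092, 0.996, 0.001], [0.996, 0.092, -0.0], [-0.0, 0.001, -1.0]]
force: [-0.3, 0.2, -0.2]
opening: 0.403
grasp_force: 29.5
```

To row units: 0.002 m is 0.004, 0.0014 m is 0.0028.

Request:
play_rows(motion=[[[0, 0, 0.0014, 0, 0, 0], [0, 0, 0.0028, 0, 0, 0], [0, 0, 0.004, 0, 0, 0]]])

```text
time_s: 17.12
position: [0.4954, -0.1576, 0.073]
tcp_rot: [[-0.092, 0.996, 0.001], [0.996, 0.092, -0.0], [-0.0, 0.001, -1.0]]
force: [-0.4, 0.5, 9.1]
opening: 0.405
grasp_force: 29.9
```

To row units: 0.0015 m is 0.003, 0.001 m is 0.002.

Request:
play_rows(motion=[[[0, 0, 0.001, 0, 0, 0], [0, 0, 0.002, 0, 0, 0], [0, 0, 0.003, 0, 0, 0]]])

```text
time_s: 17.37
position: [0.4955, -0.1577, 0.0729]
tcp_rot: [[-0.092, 0.996, 0.001], [0.996, 0.092, -0.001], [-0.001, 0.001, -1.0]]
force: [-2.9, 0.9, 19.4]
opening: 0.404
grasp_force: 30.4
```

To row units: -0.0015 m is -0.003, -0.001 m is -0.002.

Request:
play_rows(motion=[[[0, 0, -0.002, 0, 0, 0], [0, 0, -0.003, 0, 0, 0], [0, 0, -0.003, 0, 0, 0], [0, 0, -0.003, 0, 0, 0], [0, 0, -0.003, 0, 0, 0], [0, 0, -0.003, 0, 0, 0], [0, 0, -0.003, 0, 0, 0]]], fingers=0.058)

```text
time_s: 17.95
position: [0.495, -0.1574, 0.0723]
tcp_rot: [[-0.092, 0.996, -0.0], [0.996, 0.092, 0.0], [0.0, -0.0, -1.0]]
force: [-0.4, 0.0, -0.2]
opening: 0.661
grasp_force: 0.0
```

To row units: -0.155 m is -0.31, -0.145 m is -0.29.

Request:
play_rows(motion=[[[0, 0, -0.01, 0, 0, 0], [0, 0, -0.04, 0, 0, 0], [0, 0, -0.09, 0, 0, 0], [0, 0, -0.16, 0, 0, 0], [0, 0, -0.23, 0, 0, 0], [0, 0, -0.29, 0, 0, 0], [0, 0, -0.31, 0, 0, 0]]])

```text
time_s: 18.53
position: [0.4972, -0.1585, 0.2324]
tcp_rot: [[-0.092, 0.996, 0.008], [0.996, 0.092, -0.004], [-0.005, 0.007, -1.0]]
force: [0.4, -0.1, 0.3]
opening: 0.668
grasp_force: 0.0
```

```bash
python3 - <<'E'
from h import *
ps={c:imaging.capture(c) for c in('top','scene')}
print([(c,[(np.round(d['at'],3).tolist(),round(d['confidence'],2)) for d in finder.recognise(c,'loose_shaker')]) for c in ps])
go(.4125,.1545,.225,60)
E
```

```text
[('top', []), ('scene', [([0.482, -0.169, 0.055], 0.62)])]
t 18.73 pos [ 0.4943 -0.157   0.2267] ang 5.26 shift [ 0.3177 -0.0529  0.0021] wz -54.74
```

To row units: 0.3 m is 0.6, 0.27 m is 0.54.

Request:
play_rows(motion=[[[0.06, -0.01, 0, 0, 0, 0], [0.14, -0.024, 0, 0, 0, 0], [0.22, -0.036, 0, 0, 0, 0], [0.3, -0.05, 0, 0, 0, 0], [0.38, -0.064, 0, 0, 0, 0], [0.46, -0.076, 0, 0, 0, 0], [0.54, -0.09, 0, 0, 0, 0], [0.6, -0.1, 0, 0, 0, 0]]], fingers=0.087)

```text
time_s: 19.4
position: [0.4146, 0.139, 0.2253]
tcp_rot: [[-0.092, 0.996, -0.006], [0.996, 0.092, 0.0], [0.001, -0.006, -1.0]]
force: [1.1, 0.3, -0.4]
opening: 0.994
grasp_force: 0.0
```

To row units: 0.095 m is 0.19, 0.09 m is 0.18.

Request:
play_rows(motion=[[[0.024, -0.004, 0.02, 0, 0, 0], [0.036, -0.006, 0.08, 0, 0, 0], [0.036, -0.006, 0.14, 0, 0, 0], [0.036, -0.006, 0.18, 0, 0, 0], [0.036, -0.006, 0.19, 0, 0, 0], [0.036, -0.006, 0.19, 0, 0, 0]]])

```text
time_s: 19.9
position: [0.4108, 0.1541, 0.1299]
tcp_rot: [[-0.092, 0.996, -0.008], [0.996, 0.092, -0.001], [-0.0, -0.008, -1.0]]
force: [0.3, 0.3, 0.2]
opening: 1.0
grasp_force: 0.0
```

```bash
python3 - <<'E'
from h import *
p=imaging.capture('wrist'); go(.4125,.1545,.086); print(find(dict(wrist=p),'loose_spice_jar',(.4125,.1545)))
E
```

```text
t 19.95 pos [0.4121 0.1542 0.1312] ang 5.25 shift [0.0003 0.0006 0.0452] wz None
(array([0.4120465 , 0.15449276]), np.float64(0.00974906259192009), 1)
```

To row units: 0.045 m is 0.09, 0.042 m is 0.084.

Request:
play_rows(motion=[[[0, 0, 0.024, 0, 0, 0], [0, 0, 0.06, 0, 0, 0], [0, 0, 0.084, 0, 0, 0], [0, 0, 0.09, 0, 0, 0], [0, 0, 0.09, 0, 0, 0]]])

```text
time_s: 20.42
position: [0.4135, 0.1542, 0.0878]
tcp_rot: [[-0.091, 0.996, 0.0], [0.996, 0.091, 0.0], [-0.0, 0.0, -1.0]]
force: [-0.2, -0.2, 0.8]
opening: 0.998
grasp_force: 0.0
```

Request:
play_rows(motion=[[[0, 0, 0, 0, 0, 0], [0, 0, 0, 0, 0, 0], [0, 0, 0, 0, 0, 0], [0, 0, 0, 0, 0, 0], [0, 0, 0, 0, 0, 0], [0, 0, 0, 0, 0, 0], [0, 0, 0, 0, 0, 0], [0, 0, 0, 0, 0, 0]]], fingers=0.02)

```text
time_s: 21.08
position: [0.4132, 0.1544, 0.0876]
tcp_rot: [[-0.092, 0.996, 0.0], [0.996, 0.092, 0.0], [0.0, 0.0, -1.0]]
force: [0.5, -0.4, 0.5]
opening: 0.484
grasp_force: 0.0
```

Request:
play_rows(motion=[[[0, 0, 0, 0, 0, 0], [0, 0, 0, 0, 0, 0], [0, 0, 0, 0, 0, 0]]])

```text
time_s: 21.33
position: [0.4132, 0.1544, 0.0876]
tcp_rot: [[-0.092, 0.996, -0.0], [0.996, 0.092, -0.0], [0.0, -0.0, -1.0]]
force: [-0.4, -0.4, 0.9]
opening: 0.46
grasp_force: 30.0
```

To row units: -0.147 m is -0.294, -0.035 m is -0.07.

Request:
play_rows(motion=[[[0, 0, -0.04, 0, 0, 0], [0, 0, -0.11, 0, 0, 0], [0, 0, -0.18, 0, 0, 0], [0, 0, -0.24, 0, 0, 0], [-0.02, 0, -0.284, 0, 0, 0], [-0.07, -0.004, -0.294, 0, 0, 0], [-0.14, -0.008, -0.294, 0, 0, 0], [-0.214, -0.012, -0.294, 0, 0, 0]]])

```text
time_s: 22.0
position: [0.4168, 0.0469, 0.2352]
tcp_rot: [[-0.095, 0.996, 0.002], [0.996, 0.095, -0.0], [-0.0, 0.002, -1.0]]
force: [0.0, -0.6, -0.4]
opening: 0.465
grasp_force: 30.0
```

Request:
play_rows(motion=[[[-0.076, -0.004, 0, 0, 0, 0], [-0.152, -0.01, 0, 0, 0, 0], [-0.228, -0.014, 0, 0, 0, 0], [-0.304, -0.02, 0, 0, 0, 0], [-0.38, -0.024, 0, 0, 0, 0], [-0.45, -0.028, 0, 0, 0, 0], [-0.51, -0.032, 0, 0, 0, 0], [-0.544, -0.034, 0, 0, 0, 0]]])

```text
time_s: 22.67
position: [0.4251, -0.2289, 0.2343]
tcp_rot: [[-0.089, 0.996, 0.001], [0.996, 0.089, -0.002], [-0.002, 0.0, -1.0]]
force: [0.9, -0.1, -1.4]
opening: 0.459
grasp_force: 30.0
```

To row units: 0.085 m is 0.17, 0.07 m is 0.14.

Request:
play_rows(motion=[[[-0.012, 0, 0, 0, 0, 0], [-0.016, 0, 0.04, 0, 0, 0], [-0.016, 0, 0.09, 0, 0, 0], [-0.016, 0, 0.14, 0, 0, 0], [-0.016, 0, 0.17, 0, 0, 0], [-0.016, 0, 0.17, 0, 0, 0]]])

```text
time_s: 23.17
position: [0.4235, -0.2302, 0.1466]
tcp_rot: [[-0.092, 0.996, -0.006], [0.996, 0.092, 0.006], [0.007, -0.006, -1.0]]
force: [0.3, 0.8, -1.4]
opening: 0.46
grasp_force: 30.0
```

```bash
python3 - <<'E'
from h import *
from scipy.optimize import fsolve
w=imaging.capture('wrist'); P=bot.read_state()['position']; go(.4262,-.2326,.0956,5.2)
for d in finder.outline_of('wrist','loose_spice_jar'):
    v,u=np.nonzero(d['pixels']); print(d['confidence'],u.min(),u.max(),v.min(),v.max())
    if abs(u.mean()-320)<25:
        v0=v.min(); r=(v<v0+20); uc=(u[r].min()+u[r].max())/2
        a=np.linspace(0,6.3,100); z=P[2]-.0876
        f=lambda q:(lambda c:[c[:,1].min()-v0,(c[:,0].min()+c[:,0].max())/2-uc])(proj(w,np.c_[q[0]+.0205*np.cos(a),q[1]+.0205*np.sin(a),0*a+z]))
        q=fsolve(f,P[:2]); d2=q-[.4601,-.1632]; t=np.radians(5.2); print(z,q.round(4),'caddy xy',(d2@np.array([[np.cos(t),-np.sin(t)],[np.sin(t),np.cos(t)]])).round(4))
p=imaging.capture('scene')
cv2.imwrite('pics/s6.png',np.vstack([cv2.resize(p['frame'][160:290,310:450],(400,371)),cv2.resize(w['frame'],(400,229),interpolation=cv2.INTER_AREA)])[:,:,::-1])
E
```

```text
t 23.22 pos [ 0.4245 -0.231   0.1481] ang 5.3 shift [-0.002   0.0018  0.0525] wz 0.1
0.92 282 355 186 306
0.060484877939236195 [ 0.4221 -0.2301] caddy xy [-0.0439 -0.0632]
```

View pics/s6.png

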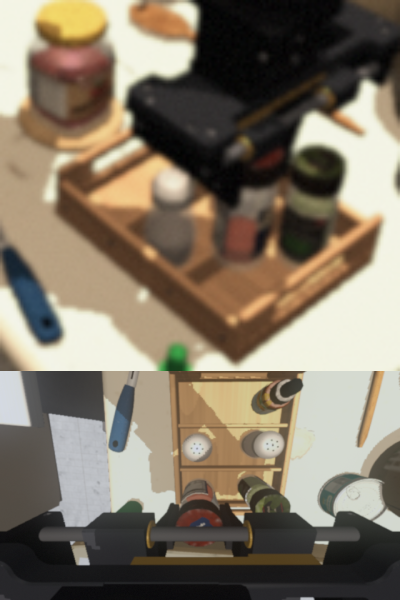

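The wrist view shows both shakers standing in the middle bay, at (195,447) and (266,443). The jar is over the right bay beside the stored one, so I'll lower it.

To row units: 0.048 m is 0.096, -0.002 m is -0.004.

Request:
play_rows(motion=[[[-0.004, 0.004, 0.02, 0, 0, 0], [-0.004, 0.004, 0.044, 0, 0, 0], [-0.004, 0.004, 0.068, 0, 0, 0], [-0.004, 0.004, 0.084, 0, 0, 0], [-0.004, 0.004, 0.092, 0, 0, 0], [-0.004, 0.004, 0.096, 0, 0, 0], [-0.004, 0.004, 0.096, 0, 0, 0]]])

```text
time_s: 23.9
position: [0.4281, -0.235, 0.1015]
tcp_rot: [[-0.092, 0.996, 0.0], [0.996, 0.092, -0.0], [-0.0, 0.0, -1.0]]
force: [-0.0, 0.7, -1.1]
opening: 0.459
grasp_force: 30.0
```

To row units: 0.002 m is 0.004, 0.0014 m is 0.0028.

Request:
play_rows(motion=[[[0, 0, 0.0014, 0, 0, 0], [0, 0, 0.0028, 0, 0, 0], [0, 0, 0.004, 0, 0, 0]]])

```text
time_s: 24.15
position: [0.4282, -0.2351, 0.0999]
tcp_rot: [[-0.092, 0.996, 0.001], [0.996, 0.092, -0.001], [-0.001, 0.001, -1.0]]
force: [0.6, -0.6, -1.5]
opening: 0.46
grasp_force: 30.0
```

To row units: 0.0015 m is 0.003, 0.001 m is 0.002.

Request:
play_rows(motion=[[[0, 0, 0.001, 0, 0, 0], [0, 0, 0.002, 0, 0, 0], [0, 0, 0.003, 0, 0, 0]]])

```text
time_s: 24.4
position: [0.428, -0.235, 0.0982]
tcp_rot: [[-0.092, 0.996, 0.0], [0.996, 0.092, -0.0], [-0.0, 0.0, -1.0]]
force: [0.6, 0.1, -0.8]
opening: 0.458
grasp_force: 30.0
```

Request:
play_rows(motion=[[[0, 0, 0.0014, 0, 0, 0], [0, 0, 0.0028, 0, 0, 0], [0, 0, 0.004, 0, 0, 0]]])

```text
time_s: 24.65
position: [0.4279, -0.2349, 0.0959]
tcp_rot: [[-0.092, 0.996, -0.0], [0.996, 0.092, 0.0], [0.0, -0.0, -1.0]]
force: [0.6, -0.2, -0.8]
opening: 0.46
grasp_force: 30.0
```

To row units: 0.0015 m is 0.003, 0.001 m is 0.002.

Request:
play_rows(motion=[[[0, 0, 0.001, 0, 0, 0], [0, 0, 0.002, 0, 0, 0], [0, 0, 0.003, 0, 0, 0]]])

```text
time_s: 24.9
position: [0.428, -0.235, 0.0955]
tcp_rot: [[-0.092, 0.996, 0.0], [0.996, 0.092, -0.0], [-0.0, 0.0, -1.0]]
force: [-2.0, 0.7, 13.5]
opening: 0.46
grasp_force: 30.0
```

Contact. I'll release it, retreat, and head for the dropper.

To row units: -0.001 m is -0.002.

Request:
play_rows(motion=[[[0, 0, -0.002, 0, 0, 0], [0, 0, -0.002, 0, 0, 0], [0, 0, -0.002, 0, 0, 0], [0, 0, -0.002, 0, 0, 0], [0, 0, -0.002, 0, 0, 0], [0, 0, -0.002, 0, 0, 0], [0, 0, -0.002, 0, 0, 0]]], fingers=0.058)

```text
time_s: 25.48
position: [0.4279, -0.2349, 0.0954]
tcp_rot: [[-0.092, 0.996, -0.0], [0.996, 0.092, 0.0], [0.0, -0.0, -1.0]]
force: [0.3, 0.3, 0.8]
opening: 0.664
grasp_force: 0.0
```

To row units: -0.13 m is -0.26, -0.125 m is -0.25.

Request:
play_rows(motion=[[[0, 0, -0.01, 0, 0, 0], [0, 0, -0.04, 0, 0, 0], [0, 0, -0.09, 0, 0, 0], [0, 0, -0.16, 0, 0, 0], [0, 0, -0.22, 0, 0, 0], [0, 0, -0.25, 0, 0, 0], [0, 0, -0.26, 0, 0, 0]]])

```text
time_s: 26.07
position: [0.4293, -0.236, 0.2288]
tcp_rot: [[-0.092, 0.996, 0.005], [0.996, 0.092, -0.004], [-0.005, 0.005, -1.0]]
force: [0.1, -0.3, 0.2]
opening: 0.666
grasp_force: 0.0
```

```bash
python3 - <<'E'
from h import *
ps={c:imaging.capture(c) for c in('top','scene','wrist')}
print([(c,[(np.round(d['at'],3).tolist(),round(d['confidence'],2)) for d in finder.recognise(c,'loose_spice_jar')]) for c in ps])
go(.371,.3025,.23)
E
```

```text
[('top', [([0.496, -0.09, 0.07], 0.33)]), ('scene', [([0.417, -0.241, 0.08], 0.68)]), ('wrist', [([0.428, -0.228, 0.117], 0.66)])]
t 26.37 pos [ 0.4271 -0.2342  0.2241] ang 5.25 shift [ 0.5396 -0.0068 -0.0045] wz None
```

To row units: 0.31 m is 0.62, 0.23 m is 0.46.

Request:
play_rows(motion=[[[0.06, 0, 0, 0, 0, 0], [0.14, -0.002, 0, 0, 0, 0], [0.22, -0.002, 0, 0, 0, 0], [0.3, -0.004, 0, 0, 0, 0], [0.38, -0.004, 0, 0, 0, 0], [0.46, -0.006, 0, 0, 0, 0], [0.54, -0.006, 0, 0, 0, 0], [0.62, -0.008, 0, 0, 0, 0]]], fingers=0.06)

```text
time_s: 27.03
position: [0.3945, 0.0751, 0.2246]
tcp_rot: [[-0.091, 0.996, -0.002], [0.996, 0.091, 0.0], [0.0, -0.002, -1.0]]
force: [0.9, -0.3, 0.6]
opening: 0.69
grasp_force: 0.0
```

To row units: 0.23 m is 0.46, -0.002 m is -0.004.

Request:
play_rows(motion=[[[0.08, 0, 0, 0, 0, 0], [0.16, -0.002, 0, 0, 0, 0], [0.24, -0.002, 0, 0, 0, 0], [0.32, -0.004, 0, 0, 0, 0], [0.39, -0.006, 0.02, 0, 0, 0], [0.44, -0.006, 0.08, 0, 0, 0], [0.46, -0.006, 0.14, 0, 0, 0], [0.46, -0.006, 0.176, 0, 0, 0]]])

```text
time_s: 27.7
position: [0.3696, 0.3039, 0.1343]
tcp_rot: [[-0.095, 0.995, -0.004], [0.995, 0.095, -0.001], [-0.001, -0.004, -1.0]]
force: [-1.0, 0.2, 0.4]
opening: 0.69
grasp_force: 0.0
```

```bash
python3 - <<'E'
from h import *
p=imaging.capture('wrist'); go(.371,.3025,.067); print(find(dict(wrist=p),'loose_dropper',(.371,.3025)))
E
```

```text
t 27.75 pos [0.3679 0.3019 0.1319] ang 5.41 shift [0.0006 0.0038 0.0649] wz None
(array([0.37023106, 0.30291953]), np.float64(0.009406955226335112), 1)
```

To row units: 0.065 m is 0.13, 0.002 m is 0.004.

Request:
play_rows(motion=[[[0.002, 0.004, 0.02, 0, 0, 0], [0.002, 0.004, 0.06, 0, 0, 0], [0.002, 0.004, 0.1, 0, 0, 0], [0.002, 0.004, 0.124, 0, 0, 0], [0.002, 0.004, 0.13, 0, 0, 0], [0.002, 0.004, 0.13, 0, 0, 0]]])

```text
time_s: 28.3
position: [0.3738, 0.3029, 0.0723]
tcp_rot: [[-0.09, 0.996, -0.0], [0.996, 0.09, -0.0], [-0.0, -0.0, -1.0]]
force: [0.0, -0.4, 0.1]
opening: 0.691
grasp_force: 0.0
```

Request:
play_rows(motion=[[[0, 0, 0, 0, 0, 0], [0, 0, 0, 0, 0, 0], [0, 0, 0, 0, 0, 0], [0, 0, 0, 0, 0, 0], [0, 0, 0, 0, 0, 0], [0, 0, 0, 0, 0, 0], [0, 0, 0, 0, 0, 0], [0, 0, 0, 0, 0, 0]]], fingers=0.01)

```text
time_s: 28.97
position: [0.3734, 0.3034, 0.0729]
tcp_rot: [[-0.092, 0.996, 0.0], [0.996, 0.092, 0.0], [0.0, 0.0, -1.0]]
force: [-1.0, -0.7, 5.0]
opening: 0.339
grasp_force: 30.0
```

Request:
play_rows(motion=[[[0, 0, 0, 0, 0, 0], [0, 0, 0, 0, 0, 0], [0, 0, 0, 0, 0, 0]]])

```text
time_s: 29.22
position: [0.3734, 0.3034, 0.0729]
tcp_rot: [[-0.092, 0.996, 0.0], [0.996, 0.092, 0.0], [0.0, 0.0, -1.0]]
force: [-1.6, 0.4, 6.1]
opening: 0.336
grasp_force: 30.0
```

The opening of about 29 mm and the vertical force mean the tips are on the shoulder. I'll reopen, rise 9 mm and regrip on the collar.

To row units: -0.009 m is -0.018, -0.006 m is -0.012.

Request:
play_rows(motion=[[[0, 0, 0, 0, 0, 0], [0, 0, 0, 0, 0, 0], [0, 0, 0, 0, 0, 0], [0, 0, -0.006, 0, 0, 0], [0, 0, -0.012, 0, 0, 0], [0, 0, -0.018, 0, 0, 0], [0, 0, -0.018, 0, 0, 0]]], fingers=0.05)

```text
time_s: 29.8
position: [0.3738, 0.3036, 0.0821]
tcp_rot: [[-0.092, 0.996, 0.001], [0.996, 0.092, 0.001], [0.0, 0.001, -1.0]]
force: [0.6, 0.3, -0.0]
opening: 0.57
grasp_force: 0.0
```

```bash
python3 - <<'E'
from h import *
p=imaging.capture('wrist'); go(.371,.3025,.082); print(find(dict(wrist=p),'loose_dropper',(.371,.3025)),bot.read_state()['opening'])
E
```

```text
t 29.85 pos [0.3737 0.3035 0.082 ] ang 5.26 shift [-0.0008 -0.0028 -0.    ] wz None
(array([0.37021103, 0.30380364]), np.float64(0.0874831452396774), 1) 0.5732685447707518
```

Request:
play_rows(motion=[[[0, 0, 0, 0, 0, 0], [0, 0, 0, 0, 0, 0], [0, 0, 0, 0, 0, 0], [0, 0, 0, 0, 0, 0], [0, 0, 0, 0, 0, 0], [0, 0, 0, 0, 0, 0], [0, 0, 0, 0, 0, 0], [0, 0, 0, 0, 0, 0]]], fingers=0.01)

```text
time_s: 30.57
position: [0.3733, 0.3033, 0.0815]
tcp_rot: [[-0.092, 0.996, -0.0], [0.996, 0.092, -0.0], [-0.0, -0.0, -1.0]]
force: [-0.7, 0.8, -1.6]
opening: 0.261
grasp_force: 29.6
```

To row units: -0.145 m is -0.29, -0.035 m is -0.07.

Request:
play_rows(motion=[[[0, 0, -0.02, 0, 0, 0], [0, 0, -0.08, 0, 0, 0], [0, 0, -0.15, 0, 0, 0], [0, 0, -0.22, 0, 0, 0], [-0.02, 0, -0.276, 0, 0, 0], [-0.07, 0.002, -0.29, 0, 0, 0], [-0.14, 0.004, -0.29, 0, 0, 0], [-0.214, 0.008, -0.29, 0, 0, 0]]])

```text
time_s: 31.23
position: [0.3873, 0.1968, 0.2276]
tcp_rot: [[-0.095, 0.996, 0.003], [0.996, 0.095, 0.001], [0.0, 0.003, -1.0]]
force: [1.5, -1.3, -1.4]
opening: 0.258
grasp_force: 29.6
```

To row units: -0.28 m is -0.56, 0.003 m is 0.006.

Request:
play_rows(motion=[[[-0.076, 0.002, 0, 0, 0, 0], [-0.152, 0.006, 0, 0, 0, 0], [-0.228, 0.008, 0, 0, 0, 0], [-0.304, 0.01, 0, 0, 0, 0], [-0.38, 0.012, 0, 0, 0, 0], [-0.456, 0.016, 0, 0, 0, 0], [-0.52, 0.018, 0, 0, 0, 0], [-0.56, 0.02, 0, 0, 0, 0]]])

```text
time_s: 31.9
position: [0.4234, -0.0841, 0.2267]
tcp_rot: [[-0.089, 0.996, 0.001], [0.996, 0.089, -0.001], [-0.002, 0.001, -1.0]]
force: [0.1, 1.6, -0.9]
opening: 0.258
grasp_force: 29.6
```

To row units: 0.085 m is 0.17, 0.07 m is 0.14.

Request:
play_rows(motion=[[[-0.028, 0, 0, 0, 0, 0], [-0.039, 0, 0.04, 0, 0, 0], [-0.039, 0, 0.09, 0, 0, 0], [-0.039, 0, 0.14, 0, 0, 0], [-0.039, 0, 0.17, 0, 0, 0], [-0.039, 0, 0.17, 0, 0, 0]]])

```text
time_s: 32.4
position: [0.4225, -0.0993, 0.1391]
tcp_rot: [[-0.091, 0.996, -0.006], [0.996, 0.091, 0.003], [0.004, -0.006, -1.0]]
force: [-0.3, 0.5, -0.8]
opening: 0.257
grasp_force: 29.6
```

```bash
python3 - <<'E'
from h import *
from scipy.optimize import fsolve
w=imaging.capture('wrist'); P=bot.read_state()['position']; go(.4242,-.1002,.0895,5.2)
for d in finder.outline_of('wrist','loose_dropper'):
    v,u=np.nonzero(d['pixels']); print(d['confidence'],u.min(),u.max(),v.min(),v.max())
    if abs(u.mean()-320)<25:
        v0=v.min(); r=(v<v0+16); uc=(u[r].min()+u[r].max())/2
        a=np.linspace(0,6.3,100); z=P[2]-.0815
        f=lambda q:(lambda c:[c[:,1].min()-v0,(c[:,0].min()+c[:,0].max())/2-uc])(proj(w,np.c_[q[0]+.0165*np.cos(a),q[1]+.0165*np.sin(a),0*a+z]))
        q=fsolve(f,P[:2]); d2=q-[.4601,-.1632]; t=np.radians(5.2); print(z,q.round(4),'caddy xy',(d2@np.array([[np.cos(t),-np.sin(t)],[np.sin(t),np.cos(t)]])).round(4))
p=imaging.capture('scene')
cv2.imwrite('pics/s7.png',np.vstack([cv2.resize(p['frame'][160:290,310:450],(400,371)),cv2.resize(w['frame'],(400,229),interpolation=cv2.INTER_AREA)])[:,:,::-1])
E
```

```text
t 32.45 pos [ 0.4234 -0.0997  0.1404] ang 5.24 shift [-0.0007  0.0009  0.0509] wz 0.04
0.68 294 341 193 271
0.05889321299031862 [ 0.4191 -0.1001] caddy xy [-0.0351  0.0665]
```

View pics/s7.png

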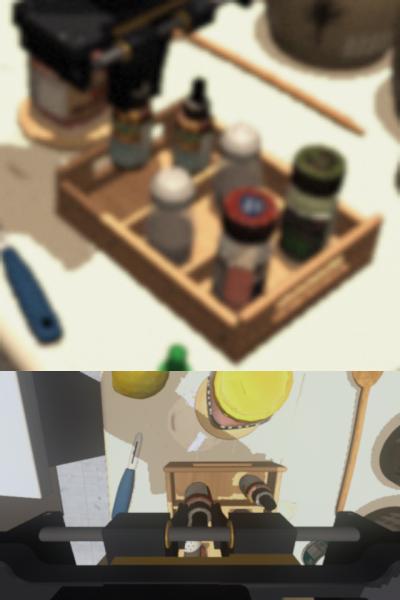

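The dropper is over the +y bay at (133,155), centred, and the other four stand upright. Lowering.

To row units: 0.049 m is 0.098, 0.046 m is 0.092.

Request:
play_rows(motion=[[[0, 0, 0.02, 0, 0, 0], [0, 0, 0.044, 0, 0, 0], [0, 0, 0.068, 0, 0, 0], [0, 0, 0.084, 0, 0, 0], [0, 0, 0.092, 0, 0, 0], [0, 0, 0.098, 0, 0, 0], [0, 0, 0.098, 0, 0, 0]]])

```text
time_s: 33.13
position: [0.4248, -0.1002, 0.0927]
tcp_rot: [[-0.092, 0.996, 0.0], [0.996, 0.092, -0.0], [-0.0, 0.0, -1.0]]
force: [-0.1, -0.4, -0.5]
opening: 0.258
grasp_force: 29.6
```

To row units: 0.002 m is 0.004, 0.0014 m is 0.0028.

Request:
play_rows(motion=[[[0, 0, 0.0014, 0, 0, 0], [0, 0, 0.0028, 0, 0, 0], [0, 0, 0.004, 0, 0, 0]]])

```text
time_s: 33.38
position: [0.4248, -0.1003, 0.0909]
tcp_rot: [[-0.092, 0.996, 0.001], [0.996, 0.092, -0.0], [-0.0, 0.001, -1.0]]
force: [0.1, -0.2, -1.0]
opening: 0.259
grasp_force: 29.6
```

To row units: 0.0015 m is 0.003, 0.001 m is 0.002.

Request:
play_rows(motion=[[[0, 0, 0.001, 0, 0, 0], [0, 0, 0.002, 0, 0, 0], [0, 0, 0.003, 0, 0, 0]]])

```text
time_s: 33.63
position: [0.4247, -0.1002, 0.0893]
tcp_rot: [[-0.092, 0.996, 0.0], [0.996, 0.092, -0.0], [-0.0, 0.0, -1.0]]
force: [-0.3, -0.4, 9.7]
opening: 0.259
grasp_force: 29.9
```

Request:
play_rows(motion=[[[0, 0, -0.001, 0, 0, 0], [0, 0, -0.001, 0, 0, 0], [0, 0, -0.001, 0, 0, 0], [0, 0, -0.001, 0, 0, 0], [0, 0, -0.001, 0, 0, 0], [0, 0, -0.001, 0, 0, 0], [0, 0, -0.001, 0, 0, 0]]], fingers=0.045)

```text
time_s: 34.22
position: [0.4246, -0.1001, 0.0895]
tcp_rot: [[-0.092, 0.996, -0.0], [0.996, 0.092, 0.0], [0.0, -0.0, -1.0]]
force: [0.8, 0.4, -0.2]
opening: 0.511
grasp_force: 0.0
```

To row units: -0.16 m is -0.32, -0.145 m is -0.29.

Request:
play_rows(motion=[[[0, 0, -0.01, 0, 0, 0], [0, 0, -0.04, 0, 0, 0], [0, 0, -0.09, 0, 0, 0], [0, 0, -0.16, 0, 0, 0], [0, 0, -0.23, 0, 0, 0], [0, 0, -0.29, 0, 0, 0], [0, 0, -0.32, 0, 0, 0], [0, 0, -0.32, 0, 0, 0]]])

```text
time_s: 34.88
position: [0.4266, -0.101, 0.2534]
tcp_rot: [[-0.092, 0.996, 0.008], [0.996, 0.092, -0.004], [-0.005, 0.008, -1.0]]
force: [0.7, 0.1, -0.8]
opening: 0.519
grasp_force: 0.0
```

```bash
python3 - <<'E'
from h import *
p=imaging.capture('scene'); w=imaging.capture('wrist')
cv2.imwrite('pics/s8.png',np.vstack([cv2.resize(p['frame'][160:290,310:450],(400,371)),cv2.resize(w['frame'],(400,229),interpolation=cv2.INTER_AREA)])[:,:,::-1])
E
```

```text
(no output)
```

View pics/s8.png

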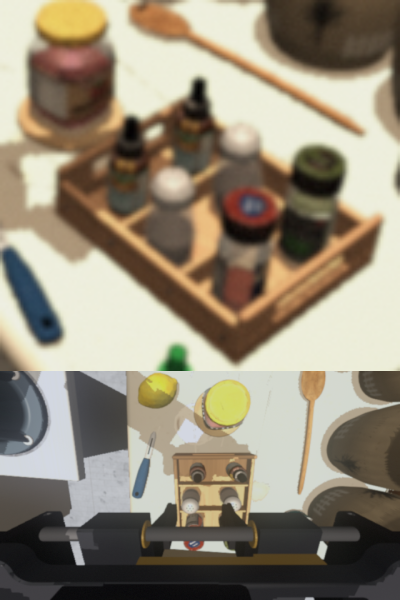

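All six small things stand upright in pairs in their bays, the preserve jar is on the coaster, and the arm is clear. Handing in.

```bash
python3 -c "
from rig import bot
print(bot.hand_in())"
```

```text
the job is handed in; nothing more can be done
None
```

I handed the job in at about 35 s. In the last pictures the spice jar, shaker and dropper stand upright in their matching bays and the preserve jar is on the coaster; the hand-in gave no verdict.

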